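Index the carton stamp to its bar type

TASK

The carton stamp lies in its blue bench rest. With a fingertip, flick the edge of the black thumbwheel at its side forward (top edge moving away from the handle) until the type with the one long bar has clicked round to face squarely out of the front of the stamp; stop on exactly that click and do not run past it. Keep off the type drum, leave the stamp lying in its rest, and do not disturb the tape roll, ink bottle and carton around it.

Things in the scene. Friction and masses are not known exactly. Their poses are not given: they have to be found in the camera images.
- wheel_centre (a point): Centre of the black thumbwheel, on its axis at mid-thickness, 75 mm above the bench. x points out of the front of the level stamp (handle lies to -x), y along the axis away from the drum, z up. Wheel 14 mm thick; eight radial teeth, each 7 mm thick, standing free from 29 to 42 mm radius, every 45 degrees. At each click rest two teeth stand 22.5 degrees before and behind the top
- thumbwheel (a joint): Turn of thumbwheel and type drum, rad; grows as the top moves to +x of wheel_centre. A click is 0.785; it springs to rest within 0.02 of multiples of it. 0 = bar faces squarely out of the front. Starts 2, 3 or 4 clicks short (about -1.57, -2.36, -3.14). Leaving a click takes 2 to 3 N at the teeth; past half-way the spring draws it to the next, damped: no coasting at moderate speed
- type_drum: Bare-metal eight-sided drum turning with the thumbwheel, between two steel cheeks; 84 mm over the type, 50 mm long. Origin on the axis at mid-length, 58 mm from the wheel's middle plane. Its y is the axis, its x points out through the bar. Black rubber type: one long bar 46 x 10 mm, the other flats one to seven dots; turned forward, one dot, two, ... seven, bar come to the front. Not to be touched
- stamp: The whole hand stamp, about 0.7 kg, loose in the notches of its rest with 1 to 2 mm of play. Origin on the axle at the middle of the drum, 75 mm above the bench; x out of the front, y towards the thumbwheel, z up; the black handle ends 205 mm behind. Between drum and wheel a grey detent case, 26 mm radius, ends 13 mm from the wheel's middle plane; the drum ends 33 mm from it
- rest: The fixed blue sheet-steel rest. Origin on the bench top straight below stamp's origin, same axes. Base plate 215 x 135 x 6 mm; the notched post beyond the wheel is 79 mm high and stands 10 to 14 mm from the wheel's middle plane, the axle end reaches 18 mm from it: above that height nothing stands beside the wheel on that side
- tape_roll: bystander: roll of brown tape lying flat, 100 mm across, 48 mm high, origin at the centre of its underside
- ink_bottle: bystander: white ink bottle with a black cap, 42 mm across, 95 mm high, origin at the centre of its underside
- carton: bystander: small taped carton 100 x 130 x 75 mm high, origin at the centre of its underside

How it is judged:
At the end, for the whole second after the job is handed in: The thumbwheel, turned forward, rests in the click where the bar faces out of the front (within 0.12 rad of 0, still); the stamp still lies in its rest (axle within 8 mm, level within 0.08 rad); tape roll, ink bottle and carton within 15 mm of where they stood (value of joint thumbwheel between -0.12 and 0.12 rad and velocity of joint thumbwheel between -0.1 and 0.1 rad/s and distance of stamp from where it was at the start of the episode below 0.008 m and angle between stamp's own z axis and vertical below 0.08 rad and distance of each of tape_roll, ink_bottle, carton from where it was at the start of the episode below 0.015 m); the robot touches nothing.
It fails at once if the wheel is run past the bar (value of joint thumbwheel above 0.6 rad).
It fails at once if the type drum is touched (more than 1 N) (contact force between any of the fingers, the arm and type_drum above 1 N).
It fails at once if the stamp is lifted, tipped or pushed out of its rest (axle by more than 10 mm, or tilted over 0.12 rad) (distance of stamp from where it was at the start of the episode above 0.01 m or angle between stamp's own z axis and vertical above 0.12 rad).
It fails at once if a bystander is shifted by more than 20 mm (distance of any of tape_roll, ink_bottle, carton from where it was at the start of the episode above 0.02 m).
It also fails if it takes over 45 s, if anything falls off the work surface, if the arm or the gripper's body presses on something with over 40 N, if the wrist force passes 120 N, or if a joint passes its speed limit or range.

ROBOT

A 6-joint arm with a two-finger parallel gripper is mounted at the origin on the work surface. World frame = base frame: x ahead of the robot, y to its left, z up, the work surface at z = 0. Lengths are in m, angles in rad, forces in N, time in s.
With the tool pointing down it reaches from about 0.35 to 0.775 m from the base axis. Payload 5.5 kg.
Tool frame: the origin (TCP) lies at the very end of the fingers, on their centre line; the grasp point (between the pads) lies 19 mm behind it; z points along the fingers, y is the line along which they close (so a half turn about z gives the same grasp; the last joint's range is limited). The gripper opens to 85 mm and grips with 20 to 120 N. Pads are 22 mm wide; open, the fingers measure 114 mm over their backs; the gripper's body (76 mm by 85 mm) begins 54 mm behind the grasp point. The pads swing forward as they close: fully open they stand 13 mm farther back than shut.
Start: joints at [1.068, 0.313, 0.046, 1.304, 0, 1.431], TCP at [0.204, 0.538, 0.231] pointing down, gripper open.
Joint ranges: [-2.76, 2.76], [-0.86, 1.69], [-1.03, 1.26], [-2.2, 2.34], [-1.47, 1.5], [-3.14, 3.14]. Speed limits (rad/s): [2.57, 2.57, 3.14, 3.14, 3.14, 3.14].

INTERFACE

Orientations are given as a unit quaternion [w, x, y, z].
In Python, from workcell import env, cams, ticket, spotter gives the robot as it stands.
- The arm moves only by the tool jog_arm, never from a script. Its argument "increments" is a list that holds one entry, the list of rows, each a list of 7 numbers: the shift along the tool's x, y, z in units of 0.25 m (1.0 is 0.25 m), then the turn, a rotation vector about the tool's x, y, z in units of 180 degrees (1.0 is 180 degrees), then the closure in counts, from 0 (fully open) to 255 (shut). A call has 1 to 20 rows; each row shifts and turns the commanded pose from where the row before left it, along the tool's axes as they then stand; what a row does not reach is not made up. A row lasts 1/10 s, in which the tool goes at most 50 mm and 8.59 degrees, less where a joint would pass 70% of its speed; a pose out of reach is approached as far as the arm can. A call with a number of a shift or a turn outside -1 to 1 is refused whole. A call with a gripper value outside its range is refused whole. The fingers move at their own pace and stop on an object; "force" is the grip in N (left out, the last holds). Time passes only in rows, so rows that do not move let the fingers close. It gives the time, the measured TCP pose, the force, the opening and the grip force at its end, in the units of the state.
- env.get_state(): the state, without advancing time (a new reading comes with each control period).
- cams.read_camera(name): name is "scene" or "top" or "wrist"; returns a dict with "pixels" (420x560x3 uint8, red, green, blue), "fx", "fy", "cx", "cy" (pixels), "k1" (the pictures are not rectified: a ray, as slopes to the right and down, at radius r is drawn at 1 + k1 r^2 times it, then the intrinsics apply), "xyz" and "attitude" of the camera in the world; the wrist camera has in their place "mount" (4x4, takes a point from camera to tool coordinates, whose origin is the TCP and whose axes are the flange's). Camera axes: x right, y down, z forward; pixel columns grow to the right and rows downward; lengths in m; the calibration is good to about 2 mm. A picture is of the moment at which its call begins: read the wrist's pose just before it. There is no depth.
- ticket.hand_in(): hands the job in; it is judged then, once.
Trained networks look in the newest picture that a camera, given by its name, has taken for a name from the list of things; names that differ only in an ending like _2 or _b are one class to them, and where a whole thing is asked for, a point or a joint stands for the part that bears it (a point fixed in the world has none). Each returns a list of dicts, best first, with "conf" (0 to 1); they miss things now and then, are a little off and sometimes report something else, mostly with a low value. They report only what shows in the picture. A call takes as long as a camera call.
- spotter.find_in(target, camera): "uv" ([column, row] in pixels, amid what is visible of it).
- spotter.cut_out(target, camera): "region" (420x560 bool, what is visible of it) and "uv" ([column, row] in pixels, amid what is visible of it).
- spotter.landmark_of(target, camera): "uv" ([column, row] in pixels: a listed point, or the origin of a listed thing).
The state is a dict: "clock": time; "joint_pos": joint angles; "qvel": joint speeds; "tau": joint torques, N m; "tcp_pos": TCP position; "orientation": TCP orientation; "wrist_force": force on the tool from outside, world axes, zero at the start; "ft_torque": the same for the moment, N m; "finger_gap": finger opening in m; "grip_force": force on a finger pad.
Only numpy, scipy, OpenCV 4.12 (cv2) and the standard library are available. Lean on these libraries where they do the work, as an engineer would, in place of code of your own. Each camera call takes 0.05 s, during which the arm holds its last target. There are 200 camera calls.

## Working session

There is one attempt and no reset: what is moved stays moved. The work goes in short steps, Python scripts to look and compute and a tool call to move; the robot and the scene stay as the last step left them, time stands still between calls to the robot, and variables do not carry over. Pictures are saved under pics/ and viewed, at most 10 in all, crops included, and the job is handed in when it is done.

Besides the shell and the picture viewer there is one more tool, called as a command line: name --argument value ..., lists and objects as JSON in quotes. jog_arm: Moves the arm, as the interface text tells. Shifts and turns lie within -1 to 1; 1 stands for 0.25 m of shift or 180 degrees of turn. Its arguments: {"type":"object","properties":{"increments":{"type":"array"},"force":{"type":"number"}},"required":["increments"]}

```bash
mkdir -p pics
cat > h.py <<'E'
import numpy as np, cv2
from scipy.spatial.transform import Rotation as R
from workcell import env, cams, ticket, spotter
def quat(q): return R.from_quat([q[1],q[2],q[3],q[0]]).as_matrix()
def campose(c,s=None):
    if 'mount' in c:
        M=np.array(c['mount']); Rt=quat(s['orientation'])
        return Rt@M[:3,:3], Rt@M[:3,3]+np.array(s['tcp_pos'])
    a=np.array(c['attitude'],float)
    return (quat(a) if a.size==4 else a.reshape(3,3)), np.array(c['xyz'])
def dist(c): return np.array([[c['fx'],0,c['cx']],[0,c['fy'],c['cy']],[0,0,1.]]),np.array([c['k1'],0,0,0,0.])
def ray(c,uv,s=None):
    K,d=dist(c); Rc,t=campose(c,s)
    p=cv2.undistortPoints(np.array([[uv]],float),K,d)[0,0]
    v=Rc@np.array([p[0],p[1],1]); return t,v/np.linalg.norm(v)
def atz(c,uv,z,s=None):
    o,v=ray(c,uv,s); return o+v*(z-o[2])/v[2]
def proj(c,P,s=None):
    K,d=dist(c); Rc,t=campose(c,s)
    return cv2.projectPoints((np.atleast_2d(P)-t)@Rc,np.zeros(3),np.zeros(3),K,d)[0][:,0]
def save(c,n): cv2.imwrite('pics/'+n,np.array(c['pixels'])[:,:,::-1])
E
python3 - <<'E'
from h import *
s=env.get_state(); print({k:np.round(v,3).tolist() for k,v in s.items()})
Z=dict(wheel_centre=.075,type_drum=.075,stamp=.075,rest=0,tape_roll=0,ink_bottle=0,carton=0)
for n in ['scene','top','wrist']:
    c=cams.read_camera(n); save(c,n+'0.png'); print(n,campose(c,s)[1].round(3))
    for k,z in Z.items():
        for r in spotter.landmark_of(k,n)[:2]: print(' ',k,round(r['conf'],2),np.round(r['uv'],1),atz(c,r['uv'],z,s).round(4))
a=[cv2.imread(f'pics/{n}0.png') for n in ['scene','top']]
cv2.imwrite('pics/a.png',cv2.resize(np.vstack(a),None,fx=.71,fy=.71))
E
```

```text
{'clock': 0.0, 'joint_pos': [1.068, 0.314, 0.045, 1.304, -0.0, 1.431], 'qvel': [-0.001, -0.001, 0.001, 0.001, 0.0, -0.002], 'tau': [-0.001, -48.063, 29.853, 0.02, -0.0, -0.0], 'tcp_pos': [0.204, 0.537, 0.23], 'orientation': [-0.0, 0.18, 0.984, -0.001], 'wrist_force': [0.342, -0.145, -0.888], 'ft_torque': [-0.016, 0.02, -0.037], 'grip_force': 0.0, 'finger_gap': 0.085}
scene [1.257 0.314 0.622]
  wheel_centre 0.82 [329.7 218. ] [0.5744 0.1215 0.075 ]
  wheel_centre 0.68 [380.8 288.3] [0.7128 0.2556 0.075 ]
  type_drum 0.57 [302.4 204.3] [0.5554 0.0588 0.075 ]
  type_drum 0.32 [380.7 287.4] [0.7109 0.255  0.075 ]
  stamp 0.64 [304.3 203.5] [0.5514 0.0612 0.075 ]
  stamp 0.63 [388.7 245.1] [0.6046 0.2422 0.075 ]
  rest 0.64 [301.  236.5] [0.5629 0.0619 0.    ]
  tape_roll 0.74 [382.  288.3] [0.6373 0.2496 0.    ]
  ink_bottle 0.78 [386.6 247. ] [0.5226 0.2299 0.    ]
  carton 0.84 [210.1 214.3] [ 0.5754 -0.1432  0.    ]
top [0.489 0.036 0.888]
  wheel_centre 0.88 [238.2 238.7] [0.5645 0.1144 0.075 ]
  type_drum 0.7 [267.2 243.1] [0.5564 0.0635 0.075 ]
  stamp 0.78 [269.4 241.3] [0.5595 0.0597 0.075 ]
  rest 0.4 [270.  243.9] [0.561  0.0607 0.    ]
  tape_roll 0.89 [179.3 211.3] [0.6259 0.2371 0.    ]
  ink_bottle 0.75 [181.3 265.9] [0.5201 0.2309 0.    ]
  carton 0.69 [378.8 239.8] [ 0.5667 -0.1471  0.    ]
wrist [0.129 0.567 0.373]
```

View pics/a.png

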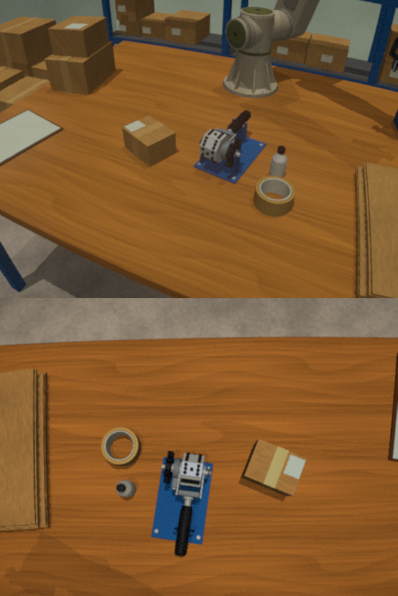

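Run:
```python
import cv2,numpy as np
a=cv2.imread('pics/scene0.png')[140:280,240:420]; b=cv2.imread('pics/top0.png')[200:380,190:350]
a=cv2.resize(a,(400,int(400*140/180)),interpolation=3); b=cv2.resize(b,(400,450),interpolation=3)
o=np.zeros((450,800,3),np.uint8);o[:a.shape[0],:400]=a;o[:,400:]=b
cv2.imwrite('pics/b.png',o)
```

```text
(no output)
```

View pics/b.png

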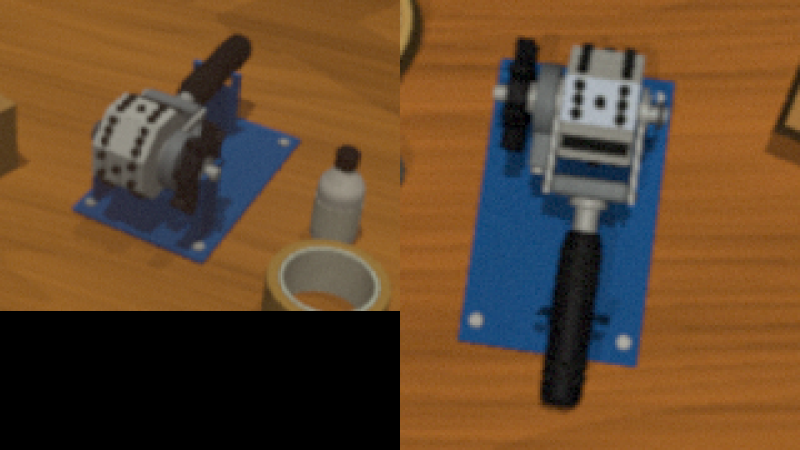

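jog_arm --increments '[[[-0.1222,-0.0657,0,0,0,0,0],[-0.1222,-0.0657,0,0,0,0,0],[-0.1222,-0.0657,0,0,0,0,0],[-0.1222,-0.0657,0,0,0,0,0],[-0.1222,-0.0657,0,0,0,0,0],[-0.1222,-0.0657,0,0,0,0,0],[-0.1222,-0.0657,0,0,0,0,0],[-0.1222,-0.0657,0,0,0,0,0],[-0.1222,-0.0657,0,0,0,0,0],[-0.1222,-0.0657,0,0,0,0,0],[-0.1222,-0.0657,0,0,0,0,0],[-0.1222,-0.0657,0,0,0,0,0],[-0.1222,-0.0657,0,0,0,0,0],[-0.1222,-0.0657,0,0,0,0,0],[-0.1222,-0.0657,0,0,0,0,0],[-0.1222,-0.0657,0,0,0,0,0]]]'

```text
clock: 2.8
tcp_pos: [0.5687, 0.1172, 0.2314]
orientation: [0.0, 0.18, 0.984, 0.0]
wrist_force: [0.1, -0.3, 0.7]
finger_gap: 0.0853
grip_force: 0.0
```

jog_arm --increments '[[[0,0,0,0,0,0.0424,0],[0,0,0,0,0,0.0424,0],[0,0,0,0,0,0.0424,0],[0,0,0,0,0,0.0424,0],[0,0,0,0,0,0.0424,0],[0,0,0,0,0,0.0424,0],[0,0,0,0,0,0.0424,0],[0,0,0,0,0,0.0424,0],[0,0,0,0,0,0.0424,0],[0,0,0,0,0,0.0424,0],[0,0,0,0,0,0,0],[0,0,0,0,0,0,0]]]'

```text
clock: 4.0
tcp_pos: [0.5678, 0.1184, 0.2313]
orientation: [-0.0, 0.749, 0.663, 0.0]
wrist_force: [0.2, 0.9, -0.6]
finger_gap: 0.0854
grip_force: 0.0
```

Run:
```python
from h import *
s=env.get_state(); print({k:np.round(v,3).tolist() for k,v in s.items() if k in('clock','tcp_pos','orientation','joint_pos')})
print(quat(s['orientation'])[:,1].round(3))
Z=dict(wheel_centre=.075,type_drum=.075,stamp=.075,rest=0)
for n in ['wrist','scene']:
    s=env.get_state(); c=cams.read_camera(n); save(c,n+'1.png')
    for k,z in Z.items():
        for r in spotter.landmark_of(k,n)[:2]: print(' ',n,k,round(r['conf'],2),np.round(r['uv'],1),atz(c,r['uv'],z,s).round(4))
```

```text
{'clock': 4.0, 'joint_pos': [0.067, 0.323, 0.06, 1.307, 0.0, 1.759], 'tcp_pos': [0.568, 0.118, 0.231], 'orientation': [-0.0, 0.749, 0.663, 0.0]}
[ 0.993 -0.121  0.   ]
  wrist wheel_centre 0.61 [285.2 199.8] [0.566  0.1146 0.075 ]
  wrist type_drum 0.94 [282.9 252.7] [0.5571 0.0614 0.075 ]
  wrist stamp 0.58 [283.6 254.1] [0.5576 0.0598 0.075 ]
  wrist rest 0.74 [283.6 253.4] [0.5526 0.0258 0.    ]
  scene wheel_centre 0.76 [329.7 217. ] [0.5715 0.1205 0.075 ]
  scene type_drum 0.8 [302.2 205.8] [0.5601 0.0603 0.075 ]
  scene stamp 0.69 [303.4 204.5] [0.5552 0.0608 0.075 ]
  scene rest 0.63 [303.9 233.7] [0.5522 0.064  0.    ]
```

View pics/wrist1.png

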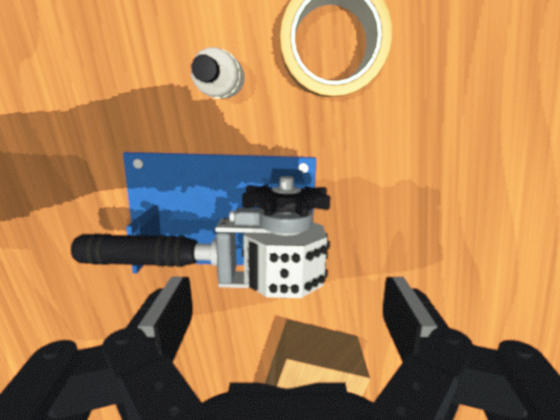

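Run:
```python
from h import *
s=env.get_state(); 
c=cams.read_camera('wrist'); im=np.array(c['pixels'])[:,:,::-1].copy()
im=cv2.resize(im,None,fx=1,fy=1)
big=cv2.resize(im,None,fx=3,fy=3,interpolation=3)
ex=np.array([.993,-.121,0]);ey=np.array([.121,.993,0]);ez=np.array([0,0,1.])
def dr(P,col):
    for u in proj(c,P,s)*3+1: cv2.circle(big,tuple(int(v) for v in u),2,col,-1)
for cen,col in (((.566,.1165,.075),(0,255,0)),):
    for a in np.radians([-22.5,22.5,67.5,-67.5]):
        d=ex*np.sin(a)+ez*np.cos(a); t=ex*np.cos(a)-ez*np.sin(a)
        for r in (.029,.042):
            for k in (-.0035,.0035):
                for y in (-.007,.007): dr(np.array(cen)+d*r+t*k+ey*y,col)
Rt=quat(s['orientation']);T=np.array(s['tcp_pos'])
for b,col in ((0,(0,0,255)),(-.013,(255,255,0))):
    for sg in(-1,1):
        for x in (-.011,.011):
            for o in (.0425,.057): dr(T+Rt@np.array([x,sg*o,b]),col)
crop=np.zeros((600,800,3),np.uint8)
crop=big[480:480+600,360:360+800] 
A=cv2.resize(big[480:960,620:1020],None,fx=.95,fy=.95); B=cv2.resize(big[760:1160,300:700],None,fx=.95,fy=.95)
o=np.zeros((600,800,3),np.uint8);o[:A.shape[0],:A.shape[1]]=A;o[:B.shape[0],400:400+B.shape[1]]=B[:, :400]
cv2.imwrite('pics/d.png',o)
```

```text
(no output)
```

View pics/d.png

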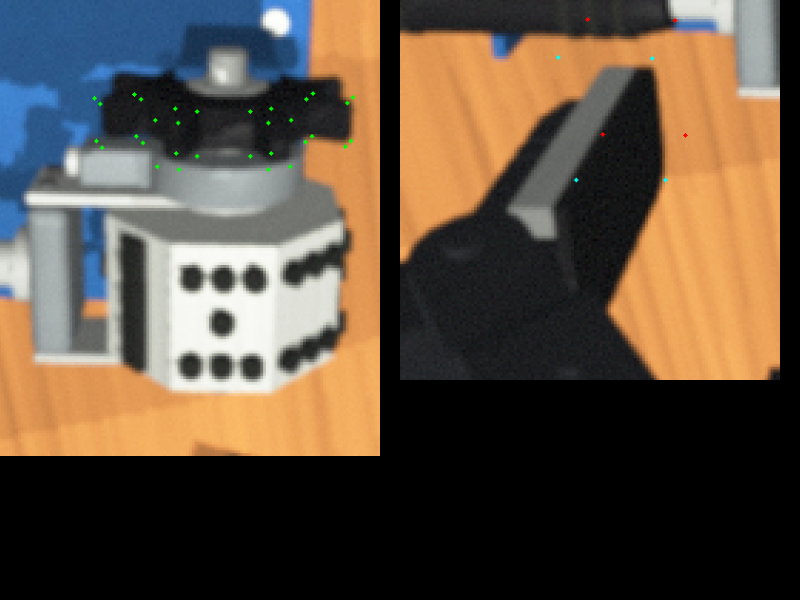

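jog_arm --increments '[[[0.0102,0.0336,0,0,0,0,0],[0.0102,0.0336,0,0,0,0,0],[0,0,0.116,0,0,0,0],[0,0,0.116,0,0,0,0],[0,0,0.116,0,0,0,0],[0,0,0.116,0,0,0,0],[0,0,0.04,0,0,0,0],[0,0,0.04,0,0,0,0],[0,0,0,0,0,0,0]]]'

```text
clock: 5.45
tcp_pos: [0.5852, 0.1214, 0.0947]
orientation: [-0.0, 0.75, 0.662, -0.0]
wrist_force: [-0.9, 0.2, 0.8]
finger_gap: 0.0854
grip_force: 0.0
```

Run:
```python
from h import *
s=env.get_state(); print(s['clock'],np.round(s['tcp_pos'],4))
c=cams.read_camera('wrist'); c2=cams.read_camera('scene')
a=np.array(c['pixels'])[:,:,::-1]; b=np.array(c2['pixels'])[140:280,240:400,::-1]
o=np.zeros((600,800,3),np.uint8); o[:420,:560]=a; o[390:600,560:800]=cv2.resize(b,(240,210),interpolation=3)
cv2.imwrite('pics/e.png',o)
```

```text
5.45 [0.5852 0.1214 0.0947]
```

View pics/e.png

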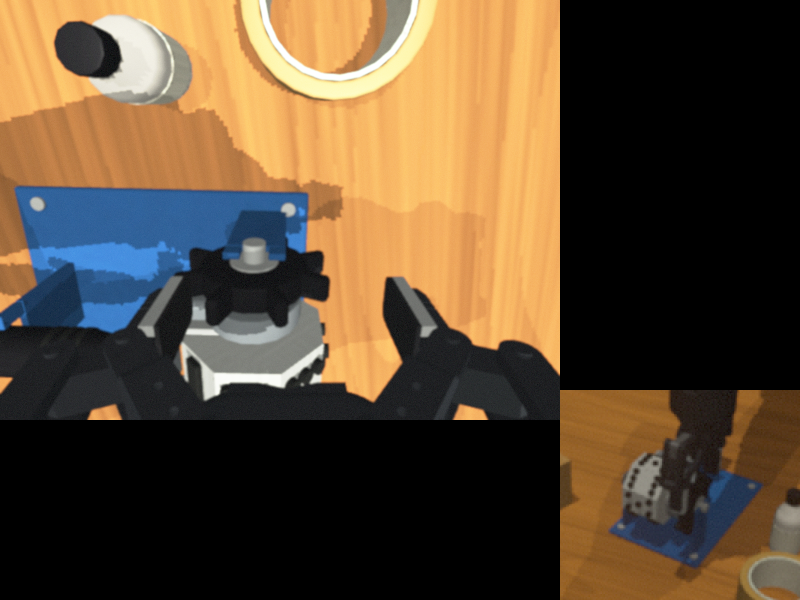

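jog_arm --increments '[[[0,0.012,0,0,0,0,0],[0,0.012,0,0,0,0,0],[0,0.012,0,0,0,0,0],[0,0.012,0,0,0,0,0],[0,0.012,0,0,0,0,0],[0,0.012,0,0,0,0,0],[0,0.012,0,0,0,0,0],[0,0.012,0,0,0,0,0],[0,0.012,0,0,0,0,0],[0,0,0,0,0,0,0],[0,0,0,0,0,0,0]]]'

```text
clock: 6.65
tcp_pos: [0.6121, 0.118, 0.0952]
orientation: [0.0, 0.75, 0.662, 0.0]
wrist_force: [-0.3, -0.1, -0.1]
finger_gap: 0.0852
grip_force: 0.0
```

jog_arm --increments '[[[0,0,-0.0333,0,0,0,0],[0,0,-0.0333,0,0,0,0],[0,0,-0.0334,0,0,0,0],[0,-0.036,0,0,0,0,0],[0,-0.036,0,0,0,0,0],[0,-0.036,0,0,0,0,0],[0,0,0,0,0,0,0]]]'

```text
clock: 7.35
tcp_pos: [0.5829, 0.1217, 0.12]
orientation: [-0.001, 0.749, 0.662, -0.001]
wrist_force: [0.3, -0.5, -0.4]
finger_gap: 0.0852
grip_force: 0.0
```

Run:
```python
from h import *
s=env.get_state(); print(s['clock'],np.round(s['tcp_pos'],4))
c=cams.read_camera('wrist'); c2=cams.read_camera('scene')
a=np.array(c['pixels'])[:,:,::-1]; b=np.array(c2['pixels'])[180:240,270:350,::-1]
o=np.zeros((600,800,3),np.uint8); o[:420,:560]=a; o[420:600,560:800]=cv2.resize(b,(240,180),interpolation=3)
cv2.imwrite('pics/f.png',o)
```

```text
7.35 [0.5829 0.1217 0.12  ]
```

View pics/f.png

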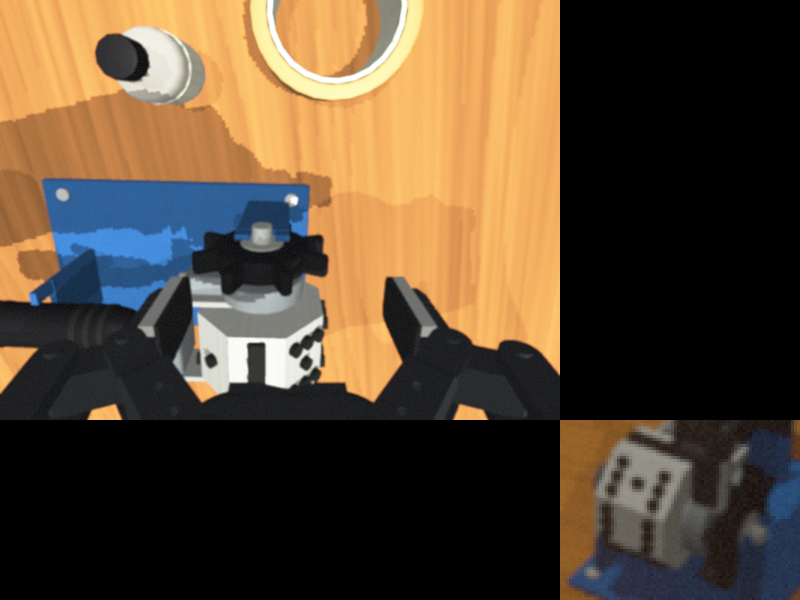

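The bar is now on the top flat (257,365), with 7 dots at front-up and one dot behind. That is one click done, with two to go.

jog_arm --increments '[[[0,0,0.05,0,0,0,0],[0,0,0.05,0,0,0,0],[0,0.012,0,0,0,0,0],[0,0.012,0,0,0,0,0],[0,0.012,0,0,0,0,0],[0,0.012,0,0,0,0,0],[0,0.012,0,0,0,0,0],[0,0.012,0,0,0,0,0],[0,0.012,0,0,0,0,0],[0,0.012,0,0,0,0,0],[0,0.012,0,0,0,0,0],[0,0,0,0,0,0,0],[0,0,0,0,0,0,0],[0,0,-0.0333,0,0,0,0],[0,0,-0.0333,0,0,0,0],[0,0,-0.0334,0,0,0,0],[0,-0.036,0,0,0,0,0],[0,-0.036,0,0,0,0,0],[0,-0.036,0,0,0,0,0],[0,0,0,0,0,0,0]]]'

```text
clock: 9.45
tcp_pos: [0.5829, 0.1217, 0.12]
orientation: [-0.001, 0.749, 0.662, -0.001]
wrist_force: [0.8, -0.1, -0.0]
finger_gap: 0.0853
grip_force: 0.0
```

Run:
```python
from h import *
s=env.get_state(); print(s['clock'],np.round(s['tcp_pos'],4))
c=cams.read_camera('wrist'); c2=cams.read_camera('scene')
a=np.array(c['pixels'])[:,:,::-1]; b=np.array(c2['pixels'])[180:240,270:350,::-1]
o=np.zeros((600,800,3),np.uint8); o[:420,:560]=a; o[420:600,560:800]=cv2.resize(b,(240,180),interpolation=3)
cv2.imwrite('pics/g.png',o)
```

```text
9.45 [0.5829 0.1217 0.12  ]
```

View pics/g.png

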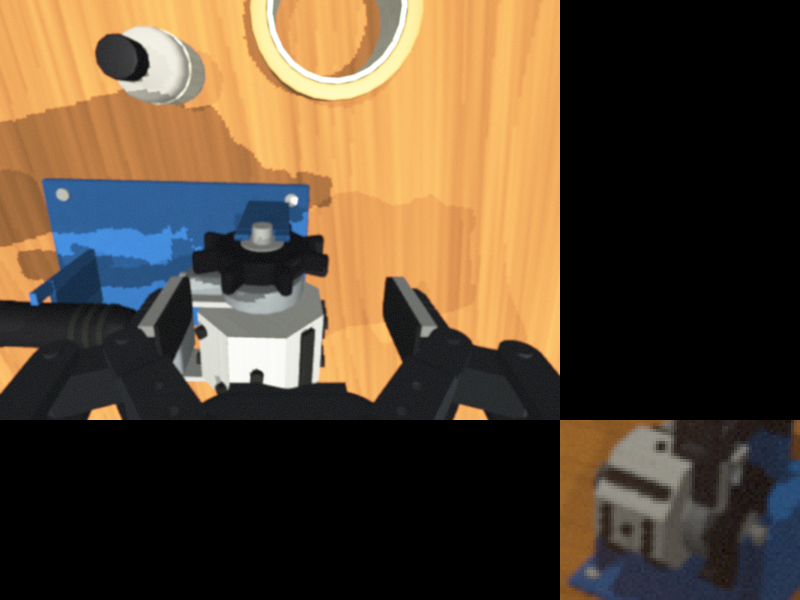

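The bar is now on the front-up flat (308,350), and 7 dots face the front. One more flick, then raise the finger clear.

jog_arm --increments '[[[0,0,0.05,0,0,0,0],[0,0,0.05,0,0,0,0],[0,0.012,0,0,0,0,0],[0,0.012,0,0,0,0,0],[0,0.012,0,0,0,0,0],[0,0.012,0,0,0,0,0],[0,0.012,0,0,0,0,0],[0,0.012,0,0,0,0,0],[0,0.012,0,0,0,0,0],[0,0.012,0,0,0,0,0],[0,0.012,0,0,0,0,0],[0,0,0,0,0,0,0],[0,0,0,0,0,0,0],[0,0,-0.0333,0,0,0,0],[0,0,-0.0333,0,0,0,0],[0,0,-0.1,0,0,0,0],[0,0,-0.15,0,0,0,0],[0,0,-0.15,0,0,0,0],[0,0,0,0,0,0,0],[0,0,0,0,0,0,0]]]'

```text
clock: 11.55
tcp_pos: [0.6129, 0.1182, 0.2142]
orientation: [0.001, 0.75, 0.662, 0.002]
wrist_force: [-0.1, 0.8, -0.1]
finger_gap: 0.0852
grip_force: 0.0
```

Run:
```python
from h import *
s=env.get_state(); print(s['clock'],np.round(s['tcp_pos'],4))
c=cams.read_camera('wrist'); c2=cams.read_camera('scene')
a=np.array(c['pixels'])[:,:,::-1]; b=np.array(c2['pixels'])[180:240,270:350,::-1]
o=np.zeros((600,800,3),np.uint8); o[:420,:560]=a; o[420:600,560:800]=cv2.resize(b,(240,180),interpolation=3)
cv2.imwrite('pics/i.png',o)
```

```text
11.55 [0.6129 0.1182 0.2142]
```

View pics/i.png

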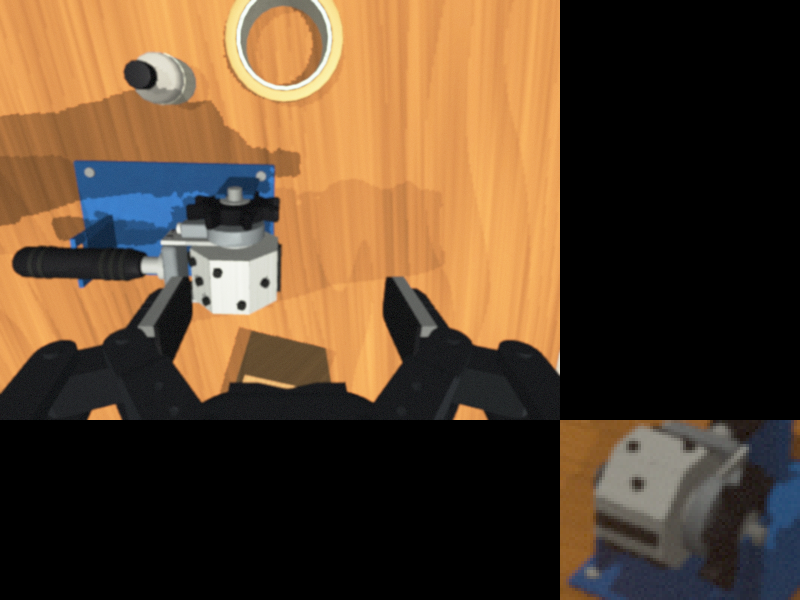

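The bar faces the front (scene inset 625,527), with one dot at front-up and two on top. The stamp is level in its rest and the fingers are clear, so I'm handing in.

```bash
python3 -c "
from workcell import ticket
print(ticket.hand_in())"
```

```text
the job is handed in; nothing more can be done
None
```

The thumbwheel was flicked forward exactly three clicks, so the bar type now faces out of the front; the last picture shows the stamp still in its rest and the arm clear, and the job is handed in (no verdict was returned).

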